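# Gather the brass caps in one corner of the tote and hold it tilted

### The job

One round brass sign cap has been left out on the bench: put it into the grey tote with the other four while the tote stands flat, and leave the two taller brass barrels and everything else on the bench alone. Then take the tote by the upright grip tab on its corner and raise that corner until the tote is tipped steeply (about 35 degrees) and all five caps have slid together into the corner opposite the tab. Finish while still holding the tote like that, tilted and still, with the caps gathered; do not put it down or let go.

Things in the scene. Friction and masses are not known exactly. Their poses are not given: they have to be found in the camera images.
- tote: Square open tote, smooth grey plastic, 150 x 150 x 36 mm high, walls and floor 5 mm thick, 0.25 to 0.5 kg, loose on the bench. Origin: centre of its underside. Its x axis runs along the floor DIAGONAL: +x to the corner with the grip tab, -x to the gathering corner across from it, y to the other two corners, z up. Outer corners are 106 mm from the origin, inner ones 99 mm.
- tote_grip (a point): Grip point in the upright tab at the tote's +x corner, at (120, 0, 62) mm in the tote's frame. The tab is a plate 40 mm long along the tote's x (100 to 140 mm from the origin), 14 mm thick along its y, its top 80 mm above the tote's underside (44 mm above the rim): pinch it from above, fingers closing along the tote's y.
- tote_corner (a point): Inner floor corner diagonally across from the tab, where the caps are to gather: (-99, 0, 5) mm in the tote's frame. The inside is slippery: a cap starts to slide on the floor at about 8 to 13 degrees of tilt, and runs reliably along the walls into the corner from about 30 degrees.
- tote_heel (a point): Outer bottom corner below it: (-106, 0, 0) mm in the tote's frame. When the tab is raised the tote pivots on this point on the bench, a negative rotation about the tote's y axis.
- cap1: One of four round brass caps that start lying flat in the tote: disc 24 mm in diameter, 10 mm high, 25 g, smooth. Origin: centre of its underside.
- cap2: One of four round brass caps that start lying flat in the tote: disc 24 mm in diameter, 10 mm high, 25 g, smooth. Origin: centre of its underside.
- cap3: One of four round brass caps that start lying flat in the tote: disc 24 mm in diameter, 10 mm high, 25 g, smooth. Origin: centre of its underside.
- cap4: One of four round brass caps that start lying flat in the tote: disc 24 mm in diameter, 10 mm high, 25 g, smooth. Origin: centre of its underside.
- cap5: The stray cap lying flat on the bench outside the tote, to the left or right: brass disc like the others, 24 mm in diameter, 10 mm high, 25 g. Origin: centre of its underside.
- barrel1: Bystander: brass barrel standing upright on the bench, 19 mm in diameter, 45 mm high. Origin: centre of its underside.
- barrel2: Bystander: a second brass barrel like the first.
- tape: Bystander: roll of brown tape lying flat, 90 mm in diameter, 24 mm high.
- knife: Bystander: yellow knife lying flat, 165 mm long, 26 mm wide, 16 mm high.
Not all that is in view belongs to the job. Of the things like the tote, leave any that is red or turquoise; of the rest the larger one is meant.

How it is judged:
By the outcome, as a careful person would: the job done as asked, in the order asked, and still so for the second after the job is handed in, while the arm keeps its last pose, push and grip.
It also fails if it takes over 51 s, if anything falls off the work surface, if the arm or the gripper's body presses on something with over 40 N, if the wrist force passes 120 N, or if a joint passes its speed limit or range.

### The arm

A 6-joint arm with a two-finger parallel gripper is mounted at the origin on the work surface. World frame = base frame: x ahead of the robot, y to its left, z up, the work surface at z = 0. Lengths are in m, angles in rad, forces in N, time in s.
With the tool pointing down it reaches from about 0.275 to 0.875 m from the base axis. Payload 12.5 kg.
Tool frame: the origin (TCP) lies midway between the tips of the shut fingers; the grasp point (between the pads) lies 19 mm behind it; z points along the fingers, y is the line along which they close (so a half turn about z gives the same grasp; the last joint's range is limited). The gripper opens to 85 mm and grips with 20 to 120 N. Pads are 22 mm wide; open, the fingers measure 114 mm over their backs; the gripper's body (76 mm by 85 mm) begins 54 mm behind the grasp point. The pads swing forward as they close: fully open they stand 13 mm farther back than shut.
Start: joints at [-1.225, 0.351, 1.652, -0, 1.139, -0.085], TCP at [0.23, -0.5, 0.231] pointing down, gripper open.
Joint ranges: [-2.75, 2.75], [-0.79, 2.1], [0.01, 2.65], [-1.57, 4.71], [0.07, 3.14], [-2.87, 2.87]. Speed limits (rad/s): [2.22, 2.22, 2.79, 3.14, 3.14, 3.14].

### API

Orientations are given as [roll, pitch, yaw] about the fixed x, y, z axes, in that order (R = Rz(yaw) Ry(pitch) Rx(roll)).
In Python, from rig import arm gives the robot as it stands.
- The arm moves only by the tool servo_tool, never from a script. Its argument "motion" is a list of rows, each a list of 5 numbers: the opening, from 0 (shut) to 1 (fully open), then the shift along the tool's x, y, z in units of 25 mm (1.0 is 25 mm), then the turn about the tool's z in units of 6 degrees (1.0 is 6 degrees). A call has exactly 8 rows; each row shifts and turns the commanded pose from where the row before left it, along the tool's axes as they then stand; what a row does not reach is not made up. A row lasts 1/12 s, in which the tool goes at most 41.7 mm and 7.16 degrees, less where a joint would pass 70% of its speed; a pose out of reach is approached as far as the arm can. A call is refused whole if a number of a shift passes 1 or a number of a turn 1, either way. A call with a gripper value outside its range is refused whole. The fingers move at their own pace and stop on an object; the grip force is fixed at half the most. Time passes only in rows, so rows that do not move let the fingers close, or fill a call up. It gives the time, the measured TCP pose, the force, the opening and the grip force at its end, in the units of the state.
- arm.read_state(): the state, without advancing time (a new reading comes with each control period).
- arm.get_image(name): name is "scene" or "top" or "wrist"; returns the picture (384x512x3 uint8, red, green, blue); there is no depth.
- arm.camera_params(name): a dict with "fx", "fy", "cx", "cy" (pixels), "R" (3x3) and "t" (3): a world point X has camera coordinates R X + t; the wrist camera has in their place "mount" (4x4, takes a point from camera to tool coordinates, whose origin is the TCP and whose axes are the flange's). Camera axes: x right, y down, z forward; pixel columns grow to the right and rows downward; lengths in m; the calibration is good to about 2 mm. A picture is of the moment at which its call begins: read the wrist's pose just before it. camera_params takes no time and is no camera call.
- arm.finish_job(): hands the job in; it is judged then, once.
Trained networks look in the newest picture that a camera, given by its name, has taken for a name from the list of things; names that differ only in an ending like _2 or _b are one class to them, and where a whole thing is asked for, a point or a joint stands for the part that bears it (a point fixed in the world has none). Each returns a list of dicts, best first, with "confidence" (0 to 1); they miss things now and then, are a little off and sometimes report something else, mostly with a low value. They report only what shows in the picture. A call takes as long as a camera call. They do not tell look-alikes from the thing itself.
- arm.cut_out(camera, thing): "mask" (384x512 bool, what is visible of it) and "extent" ([left, top, width, height] in pixels, round what is visible of it).
The state is a dict: "t": time; "joint_positions": joint angles; "qd": joint speeds; "effort": joint torques, N m; "tcp_pos": TCP position; "tcp_rot": TCP orientation; "contact_force": force on the tool from outside, world axes, zero at the start; "torque": the same for the moment, N m; "opening": finger opening in m; "grip_force": force on a finger pad.
Only numpy, scipy, OpenCV 4.12 (cv2) and the standard library are available. Lean on these libraries where they do the work, as an engineer would, in place of code of your own. Each camera call takes 0.05 s, during which the arm holds its last target. There are 200 camera calls.

## Working session

There is one attempt and no reset: what is moved stays moved. The work goes in short steps, Python scripts to look and compute and a tool call to move; the robot and the scene stay as the last step left them, time stands still between calls to the robot, and variables do not carry over. Pictures are saved under pics/ and viewed, at most 10 in all, crops included, and the job is handed in when it is done.

Besides the shell and the picture viewer there is one more tool, called after "Emit:" in YAML: its name, and indented under it one key for each argument. servo_tool: Moves the arm, as the interface text tells. Its arguments: {"type":"object","properties":{"motion":{"type":"array"}},"required":["motion"]}

```bash
mkdir -p pics; ls
python3 - <<'E'
from rig import arm
import cv2,numpy as np
s=arm.read_state();print(s['t'],s['tcp_pos'],s['tcp_rot'],s['opening'])
a=arm.get_image("top");b=arm.get_image("scene")
cv2.imwrite("pics/a.png",cv2.resize(a[:,:,::-1],(800,600)));cv2.imwrite("pics/b.png",cv2.resize(b[:,:,::-1],(800,600)))
for n in("tote","cap5","tote_grip","barrel1"):
  for r in arm.cut_out("top",n):print(n,round(r['confidence'],2),r['extent'])
p=arm.camera_params("top");print(p)
print(arm.read_state()['t'])
E
```

```text
pics
0.0 [ 0.22958607 -0.49942277  0.23076059] [-3.14045439e+00 -9.42325978e-05  4.30792254e-01] 0.08539031490798393
tote 0.95 [388.8, 192.3, 60.6, 70.7]
tote 0.82 [317.7, 236.3, 51.4, 45.9]
tote 0.69 [253.1, 126.8, 65.1, 86.2]
cap5 0.64 [301.2, 178.7, 9.6, 7.8]
cap5 0.63 [364.1, 203.7, 11.1, 6.4]
cap5 0.59 [291.6, 158.5, 11.3, 10.2]
cap5 0.49 [281.5, 180.4, 8.8, 10.0]
tote_grip 0.92 [386.7, 194.3, 63.6, 70.7]
tote_grip 0.87 [248.9, 126.0, 73.0, 84.4]
tote_grip 0.81 [317.3, 239.4, 55.5, 45.4]
tote_grip 0.59 [141.2, 227.9, 72.6, 99.8]
tote_grip 0.52 [293.3, 160.8, 9.4, 7.4]
barrel1 0.59 [368.5, 145.8, 16.7, 12.6]
barrel1 0.43 [152.3, 201.5, 10.5, 9.3]
{'fx': 350.8793196290571, 'fy': 350.8793196290571, 'cx': 257.2890203290517, 'cy': 186.42495463686592, 'R': array([[-0.0165168 , -0.99935643, -0.03184223],
       [-0.98921404,  0.02096827, -0.14496865],
       [ 0.14554303,  0.02910437, -0.98892374]]), 't': array([0.01860166, 0.4890247 , 0.88549206])}
0.3
```

View pics/a.png

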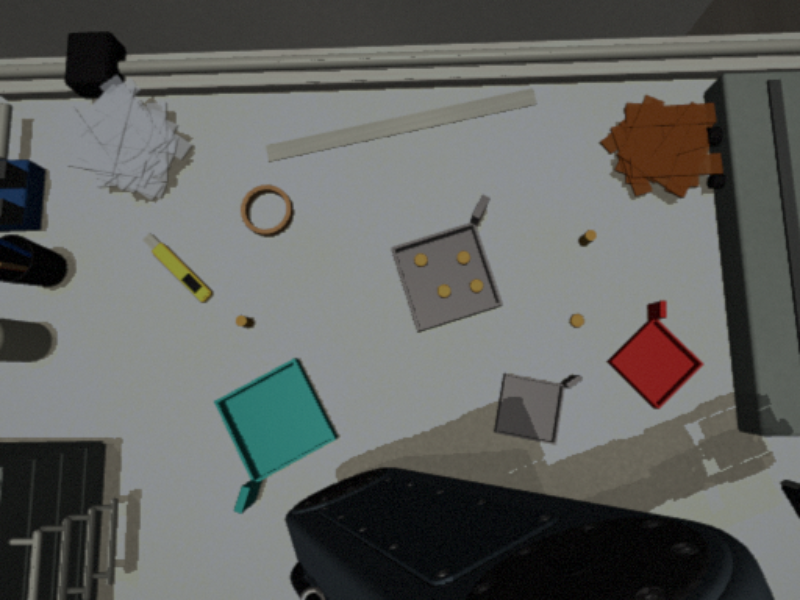

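View pics/b.png

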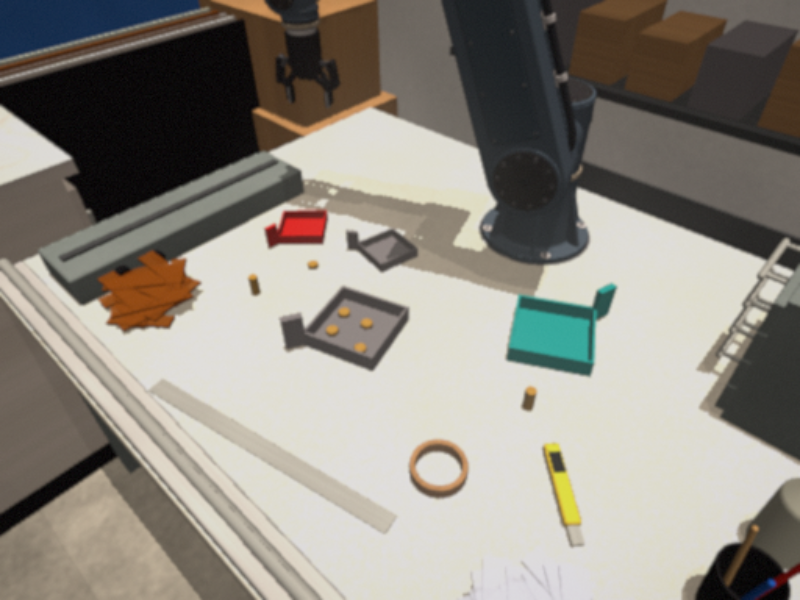

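The top view shows the larger grey tote with its rim corners at about (392,248), (472,225), (500,303) and (419,330). Its tab is at (480,208) and four caps are inside. The stray cap is at (577,320), and the barrels are at (588,237) and (243,321). The red and turquoise totes and the small grey one are decoys.

```bash
cat > h.py <<'E'
from rig import arm
import cv2,numpy as np
from scipy.optimize import minimize
def proj(p,X):
    c=np.asarray(X)@p['R'].T+p['t'];return np.c_[p['fx']*c[:,0]/c[:,2]+p['cx'],p['fy']*c[:,1]/c[:,2]+p['cy']]
def unproj(p,uv,z):
    d=p['R'].T@np.array([(uv[0]-p['cx'])/p['fx'],(uv[1]-p['cy'])/p['fy'],1]);o=-p['R'].T@p['t'];return o+d*(z-o[2])/d[2]
def box(xs,ys,zs): return np.array([[x,y,z] for x in xs for y in ys for z in zs])
def tomodel():
    q=.075*np.sqrt(2);B=np.array([[a,b,z] for a,b in((q,0),(0,q),(-q,0),(0,-q)) for z in(0,.036)])
    return [B,box((.1,.14),(-.007,.007),(.0,.08))]
def mask_at(p,v,S=4):
    m=np.zeros((384*S,512*S),np.uint8);c,s=np.cos(v[2]),np.sin(v[2]);R=np.array([[c,-s,0],[s,c,0],[0,0,1]])
    for i,B in enumerate(tomodel()):
        if i: B=B.copy();B[B[:,2]==0,2]=.0
        h=cv2.convexHull(((proj(p,B@R.T+[v[0],v[1],0])+.5)*S).astype(np.int32));cv2.fillConvexPoly(m,h,1)
    return m
E
python3 - <<'E'
from h import *
from scipy.optimize import minimize
arm.get_image("top");p=arm.camera_params("top")
S=4
r=[r for r in arm.cut_out("top","tote") if 245<r['extent'][0]<262][0]
M=cv2.resize(r['mask'].astype(np.uint8),None,fx=S,fy=S,interpolation=cv2.INTER_NEAREST)
f=lambda v:1-(M&(m:=mask_at(p,v))).sum()/max(1,(M|m).sum())
g=unproj(p,(446*.64,277*.64),.03);t=unproj(p,(480*.64,208*.64),.08)
v0=[g[0],g[1],np.arctan2(t[1]-g[1],t[0]-g[0])];print(v0,f(v0))
o=minimize(f,v0,method='Nelder-Mead',options=dict(initial_simplex=[v0]+[list(np.array(v0)+d) for d in np.diag([.01,.01,.1])]));print(o.x,o.fun)
# rim corners from my reading
q=.106;
for k in range(4):
    a=o.x[2]+k*np.pi/2;print('corner px800',(proj(p,[[o.x[0]+q*np.cos(a),o.x[1]+q*np.sin(a),.036]])[0]/.64).round(1))
def cm(mask):
    ys,xs=np.nonzero(mask);return xs.mean(),ys.mean()
im=arm.get_image("top");hsv=cv2.cvtColor(im,cv2.COLOR_RGB2HSV)
mm=cv2.inRange(hsv,(10,110,110),(25,255,255));n,l,st,c=cv2.connectedComponentsWithStats(mm)
for i in range(1,n):
    if 15<st[i,4]<200:
        X=unproj(p,c[i],.01);T=unproj(p,c[i],.014)[:2]-o.x[:2];cc,ss=np.cos(o.x[2]),np.sin(o.x[2])
        print(c[i].round(1),st[i,4],'bench',X[:2].round(4),'in tote',np.array([cc*T[0]+ss*T[1],-ss*T[0]+cc*T[1]]).round(3))
for k in arm.cut_out("top","cap5"): print(k['extent'],k['confidence'],unproj(p,cm(k['mask']),.007))
rp=mask_at(p,o.x);v=cv2.resize(im[:,:,::-1],None,fx=4,fy=4);v=v.copy()
cv2.drawContours(v,cv2.findContours(rp,0,1)[0],-1,(0,0,255),1)
cv2.imwrite("pics/c.png",v[450:900,900:1600])
E
```

```text
[np.float64(0.5130404133303238), np.float64(-0.06537016098215243), np.float64(-0.4921790454328223)] 0.12081794336491625
[ 0.51616762 -0.06586484 -0.50417851] 0.09554186168386436
corner px800 [474.9 220.3]
corner px800 [390.9 246.1]
corner px800 [417.1 330.2]
corner px800 [503.1 303.6]
[169.9 133.8] 174 bench [0.6463 0.2511] in tote [-0.04   0.339]
[377.6 150.4] 30 bench [ 0.585  -0.3179] in tote [ 0.181 -0.187]
[119.5 171.5] 32 bench [0.5427 0.389 ] in tote [-0.196  0.409]
[296.3 164.1] 49 bench [ 0.5523 -0.0969] in tote [ 0.046 -0.01 ]
[268.9 165.7] 49 bench [ 0.5494 -0.0225] in tote [0.007 0.054]
[304.6 182.3] 50 bench [ 0.5017 -0.1176] in tote [ 0.012 -0.052]
[283.8 185.6] 47 bench [ 0.4939 -0.0614] in tote [-0.022 -0.007]
[369.2 204.6] 49 bench [ 0.438 -0.286] in tote [ 0.037 -0.23 ]
[153.8 204.8] 33 bench [0.4488 0.291 ] in tote [-0.231  0.279]
[293.6, 158.0, 9.0, 11.9] 0.58 [ 0.5515729  -0.09744202  0.007     ]
[301.5, 177.7, 9.0, 9.7] 0.55 [ 0.50163568 -0.11861548  0.007     ]
```

View pics/c.png

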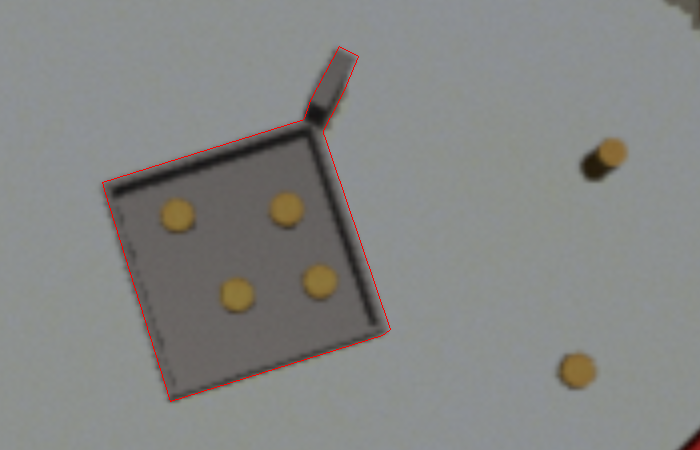

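Emit:
servo_tool:
  motion:
    - [1,1,-0.5,0.3,0]
    - [1,1,-0.5,0.3,0]
    - [1,1,-0.5,0.3,0]
    - [1,1,-0.5,0.3,0]
    - [1,1,-0.5,0.3,0]
    - [1,1,-0.5,0.3,0]
    - [1,1,-0.5,0.3,0]
    - [1,1,-0.5,0.3,0]

```text
t: 1.17
tcp_pos: [0.3704, -0.3242, 0.1711]
tcp_rot: [3.141, -0.0, 0.431]
contact_force: [-0.5, -0.4, -0.1]
opening: 0.0856
grip_force: 0.0
```

Emit:
servo_tool:
  motion:
    - [0.6,0,0,0.1,1]
    - [0.6,0,0,0.1,1]
    - [0.6,0,0,0.1,1]
    - [0.6,0,0,0.1,1]
    - [0.6,0,0,0.1,1]
    - [0.6,0,0,0.1,1]
    - [0.6,0,0,0.1,1]
    - [0.6,0,0,0.1,1]

```text
t: 1.83
tcp_pos: [0.3697, -0.3254, 0.1512]
tcp_rot: [3.142, -0.0, -0.412]
contact_force: [-0.7, -0.0, 0.4]
opening: 0.0511
grip_force: 0.0
```

```bash
cat >> h.py <<'E'
from scipy.spatial.transform import Rotation as Ro
def go(x,y,z,yaw=None):
    s=arm.read_state();R=Ro.from_euler('xyz',s['tcp_rot']).as_matrix();d=np.array([x,y,z])-s['tcp_pos']
    print('t',round(s['t'],2),'pos',s['tcp_pos'].round(4),'yaw',round(s['tcp_rot'][2],3),'tool units',(R.T@d/.025).round(2),'turn',None if yaw is None else round(-np.degrees(yaw-s['tcp_rot'][2])/6,2),'F',s['contact_force'].round(1),'open',round(s['opening'],4),'grip',round(s['grip_force'],1))
def wrist():
    s=arm.read_state();T=np.eye(4);T[:3,:3]=Ro.from_euler('xyz',s['tcp_rot']).as_matrix();T[:3,3]=s['tcp_pos']
    p=arm.camera_params('wrist');im=arm.get_image('wrist');C=np.linalg.inv(T@np.array(p['mount']));return im,dict(p,R=C[:3,:3],t=C[:3,3])
def brass(im):
    mm=cv2.inRange(cv2.cvtColor(im,cv2.COLOR_RGB2HSV),(10,110,90),(25,255,255));n,l,st,c=cv2.connectedComponentsWithStats(mm)
    return [(c[i],st[i]) for i in range(1,n) if st[i,4]>60]
E
python3 - <<'E'
from h import *
go(.438,-.286,.05,-.504)
im,p=wrist();cv2.imwrite("pics/d.png",im[:,:,::-1])
for c,st in brass(im): print(c.round(0),st,unproj(p,c,.009)[:2].round(4))
for k in arm.cut_out("wrist","cap5"):
    ys,xs=np.nonzero(k['mask']);print(k['confidence'],k['extent'],unproj(p,(xs.mean(),ys.mean()),.009)[:2].round(4))
E
```

```text
t 1.83 pos [ 0.3697 -0.3254  0.1512] yaw -0.412 tool units [ 1.87 -2.54  4.05] turn 0.88 F [-0.7 -0.   0.4] open 0.0511 grip 0.0
[198. 130.] [187 119  22  23 381] [ 0.4386 -0.2894]
[ 23. 142.] [ 12 130  23  22 341] [ 0.5025 -0.1147]
0.89 [10.0, 126.4, 29.2, 27.8] [ 0.502  -0.1155]
0.73 [186.3, 116.4, 30.5, 25.6] [ 0.4391 -0.2903]
0.58 [0.0, 165.5, 5.9, 12.0] [ 0.4875 -0.0744]
```

View pics/d.png

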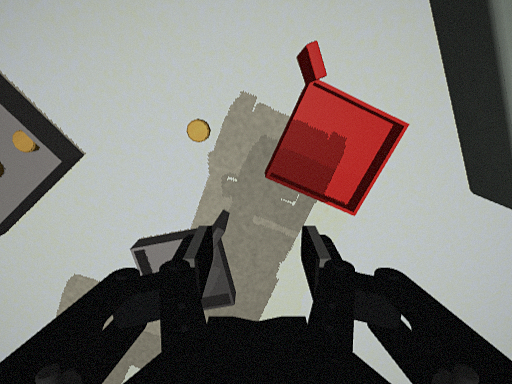

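The wrist view shows the stray cap at (198,130), with the red tote and the small grey tote clear of it.

Emit:
servo_tool:
  motion:
    - [0.6,0.5,-0.6,0.3,0]
    - [0.6,0.5,-0.6,0.3,0]
    - [0.6,0.5,-0.6,0.5,0]
    - [0.6,0.42,-0.65,0.5,0]
    - [0.6,0,0,0.5,0.88]
    - [0.6,0,0,0.5,0]
    - [0.6,0,0,0.4,0]
    - [0.6,0,0,0,0]

```text
t: 2.6
tcp_pos: [0.4372, -0.2875, 0.0747]
tcp_rot: [-3.141, 0.003, -0.496]
contact_force: [-0.2, 0.4, -0.2]
opening: 0.0511
grip_force: 0.0
```

Run:
```python
from h import *
go(.4385,-.2885,.004,-.504)
im,p=wrist()
for c,st in brass(im): print(c.round(0),st,unproj(p,c,.008)[:2].round(4))
cv2.imwrite("pics/e.png",im[:,:,::-1])
```

```text
t 2.6 pos [ 0.4372 -0.2875  0.0747] yaw -0.496 tool units [0.07 0.01 2.83] turn 0.08 F [-0.2  0.4 -0.2] open 0.0511 grip 0.0
[170.   4.] [157   0  27  10 198] [ 0.5871 -0.3033]
[256. 196.] [244 184  27  26 524] [ 0.4383 -0.2889]
[ 39. 230.] [ 28 217  27  23 338] [ 0.5006 -0.1102]
[  5. 263.] [  0 251  13  23 225] [ 0.4898 -0.0606]
```

View pics/e.png

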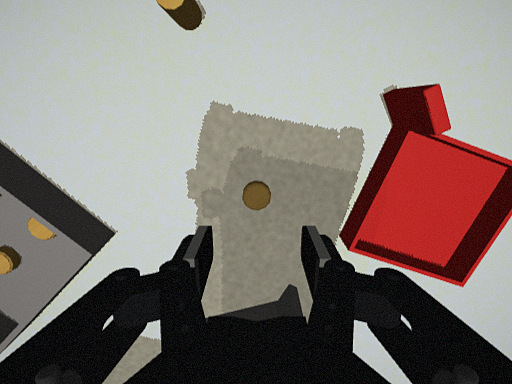

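The cap is centred between the fingers at (256,196), with the barrel and red tote clear of them. I'm going down.

Emit:
servo_tool:
  motion:
    - [0.6,0.07,0,0.7,0.08]
    - [0.6,0,0,0.7,0]
    - [0.6,0,0,0.7,0]
    - [0.6,0,0,0.5,0]
    - [0.6,0,0,0.25,0]
    - [0.6,0,0,0,0]
    - [0.2,0,0,0,0]
    - [0,0,0,0,0]

```text
t: 3.32
tcp_pos: [0.44, -0.2893, 0.006]
tcp_rot: [3.141, -0.001, -0.507]
contact_force: [0.4, 0.3, 0.5]
opening: 0.0277
grip_force: 0.0
```

Emit:
servo_tool:
  motion:
    - [0,0,0,0,0]
    - [0,0,0,0,0]
    - [0,0,0,0,0]
    - [0,0,0,0,0]
    - [0,0,0,0,0]
    - [0,0,0,-0.5,0]
    - [0,0,0,-1,0]
    - [0,0,0,-1,0]

```text
t: 3.98
tcp_pos: [0.4393, -0.2887, 0.069]
tcp_rot: [-3.141, 0.001, -0.507]
contact_force: [0.2, -0.1, 0.1]
opening: 0.0192
grip_force: 58.7
```

Run:
```python
from h import *
c,s=np.cos(-.504),np.sin(-.504);x,y=-.055,0
go(.5162+c*x-s*y,-.0659+s*x+c*y,.03,-.504)
```

```text
t 3.98 pos [ 0.4393 -0.2887  0.069 ] yaw -0.507 tool units [-3.84 -9.28  1.56] turn -0.03 F [ 0.2 -0.1  0.1] open 0.0192 grip 58.7
```

Run:
```python
from h import *
im,p=wrist();cv2.imwrite("pics/f.png",im[:,:,::-1])
for c,st in brass(im): print(c.round(0),st,unproj(p,c,.008)[:2].round(4))
```

```text
[165.   5.] [149   0  31  13 281] [ 0.5881 -0.3033]
[257. 240.] [241 223  32  35 945] [ 0.4078 -0.2723]
[ 35. 238.] [ 24 226  27  22 317] [ 0.5005 -0.1094]
[  3. 273.] [  0 262   9  21 142] [ 0.4884 -0.0617]
```

View pics/f.png

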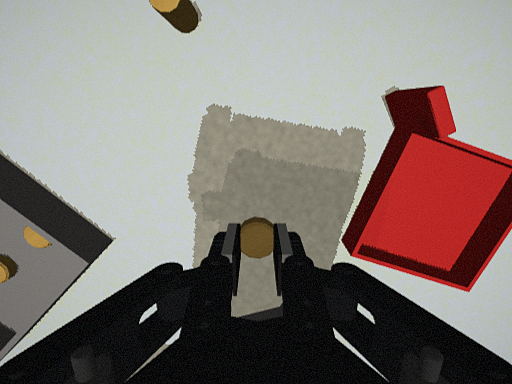

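The cap is held squarely between the fingertips, at (257,240). I'm carrying it to the tote.

Emit:
servo_tool:
  motion:
    - [0,-0.4,-0.9,0,0]
    - [0,-0.4,-0.9,0,0]
    - [0,-0.4,-0.9,0,0]
    - [0,-0.4,-0.9,0,0]
    - [0,-0.4,-0.9,0,0]
    - [0,-0.4,-0.9,0,0]
    - [0,-0.4,-0.9,0,0]
    - [0,-0.4,-0.9,0,0]

```text
t: 4.7
tcp_pos: [0.4574, -0.0917, 0.0686]
tcp_rot: [-3.141, -0.001, -0.507]
contact_force: [0.4, 0.2, -0.5]
opening: 0.0192
grip_force: 58.7
```

Emit:
servo_tool:
  motion:
    - [0,-0.4,-0.8,0,0]
    - [0,-0.24,-0.8,0,0]
    - [0,0,-0.48,0,0]
    - [0,0,0,0.4,0]
    - [0,0,0,0.4,0]
    - [0,0,0,0,0]
    - [0,0,0,0,0]
    - [0,0,0,0,0]

```text
t: 5.37
tcp_pos: [0.4681, -0.0403, 0.0473]
tcp_rot: [3.141, 0.001, -0.509]
contact_force: [-0.1, -0.5, 0.9]
opening: 0.019
grip_force: 58.8
```

Run:
```python
from h import *
c,s=np.cos(-.504),np.sin(-.504);x,y=-.055,0
go(.5162+c*x-s*y,-.0659+s*x+c*y,.014,-.504)
im,p=wrist();cv2.imwrite("pics/g.png",im[:,:,::-1])
for C,st in brass(im):
    w=unproj(p,C,.014)[:2]-[.5162,-.0659];print(C.round(0),st,'tote',np.round([c*w[0]+s*w[1],-s*w[0]+c*w[1]],4))
```

```text
t 5.37 pos [ 0.4681 -0.0403  0.0473] yaw -0.509 tool units [-0.02 -0.03  1.33] turn -0.04 F [-0.1 -0.5  0.9] open 0.019 grip 58.8
[273.  57.] [ 253   36   40   44 1219] tote [ 0.0471 -0.0118]
[338. 115.] [ 320   96   37   39 1091] tote [ 0.0131 -0.0537]
[173. 123.] [ 155  105   37   36 1071] tote [0.009  0.0516]
[267. 167.] [249 151  35  34 926] tote [-0.0207 -0.0085]
[257. 240.] [ 240  222   34   36 1026] tote [-0.0747 -0.0015]
```

View pics/g.png

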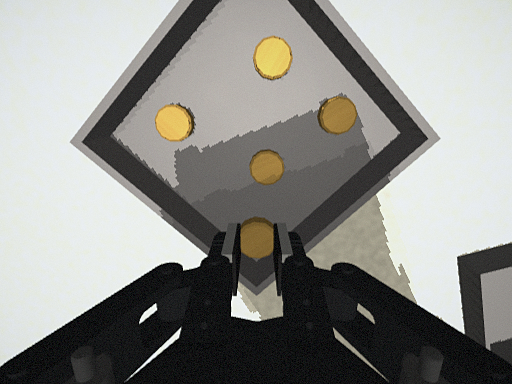

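The held cap is at (257,240), just over the free area between the cap at (267,167) and the near corner. I'm lowering and releasing it there.

Emit:
servo_tool:
  motion:
    - [0,0.1,-0.03,0.4,0]
    - [0,0,0,0.4,0]
    - [0,0,0,0.35,0]
    - [0,0,0,0.2,0]
    - [0,0,0,0,0]
    - [0,0,0,0,0]
    - [0.1,0,0,0,0]
    - [0.2,0,0,0,0]

```text
t: 6.08
tcp_pos: [0.4711, -0.0401, 0.0141]
tcp_rot: [-3.141, -0.001, -0.507]
contact_force: [0.3, 0.6, -0.2]
opening: 0.0189
grip_force: 58.8
```

Emit:
servo_tool:
  motion:
    - [0.25,0,0,0,0]
    - [0.3,0,0,0,0]
    - [0.34,0,0,0,0]
    - [0.34,0,0,0,0]
    - [0.34,0,0,0,0]
    - [0.34,0,0,-0.3,0]
    - [0.34,0,0,-0.7,0]
    - [0.34,0,0,-1,0]

```text
t: 6.75
tcp_pos: [0.4699, -0.0399, 0.0636]
tcp_rot: [3.141, 0.003, -0.508]
contact_force: [0.0, 0.4, -0.1]
opening: 0.0292
grip_force: 0.0
```

Emit:
servo_tool:
  motion:
    - [0.34,0,0,-1,0]
    - [0.34,0,0,-1,0]
    - [0.34,0,0,-1,0]
    - [0.6,0,0,-0.5,0]
    - [0.6,0,0,-0.5,0]
    - [0.6,0,0,0,0]
    - [0.6,0,0,0,0]
    - [0.6,0,0,0,0]

```text
t: 7.42
tcp_pos: [0.4705, -0.04, 0.1632]
tcp_rot: [3.141, 0.001, -0.507]
contact_force: [0.4, -0.3, -0.5]
opening: 0.0514
grip_force: 0.0
```

Run:
```python
from h import *
im,p=wrist();cv2.imwrite("pics/i.png",im[:,:,::-1])
c,s=np.cos(-.504),np.sin(-.504)
for C,st in brass(im):
    w=unproj(p,C,.014)[:2]-[.5162,-.0659];print(C.round(0),st,'tote',np.round([c*w[0]+s*w[1],-s*w[0]+c*w[1]],4))
x=.12;go(.5162+c*x,-.0659+s*x,.12,-.504)
```

```text
[267.  79.] [256  67  23  25 443] tote [ 0.0469 -0.0118]
[308. 113.] [298 102  21  22 359] tote [ 0.0134 -0.0545]
[207. 118.] [197 107  22  22 390] tote [0.0089 0.0515]
[264. 146.] [254 136  21  21 330] tote [-0.021  -0.0089]
[256. 175.] [247 166  20  18 278] tote [-0.0533 -0.0003]
[ 36. 322.] [ 28 316  16  12 143] tote [-0.256   0.2974]
t 7.47 pos [ 0.4704 -0.04    0.163 ] yaw -0.507 tool units [ 6.91 -0.    1.71] turn -0.03 F [-0.9  0.1 -0.8] open 0.0515 grip 0.0
```

View pics/i.png

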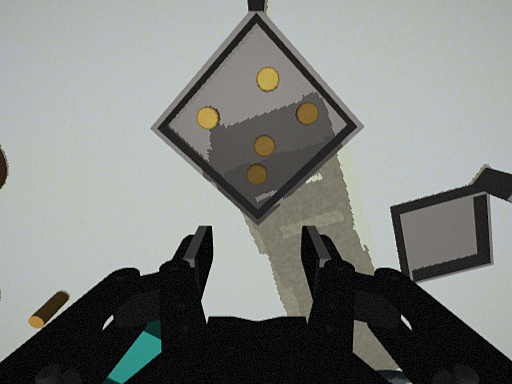

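All five caps lie flat in the tote, the new one at (256,175). The rim corners are at (152,127), (362,125), (260,223) and (257,12), and I'll use them to refine the tote pose.

Run:
```python
from h import *
im,p=wrist()
P=[unproj(p,c,.036)[:2] for c in((257,12),(152,127),(260,223),(362,125))]
print(np.round(P,4),np.mean(P,0),np.arctan2(*(P[0]-P[2])[::-1]),np.arctan2(*(P[1]-P[3])[::-1])-np.pi/2,np.linalg.norm(P[0]-P[2]),np.linalg.norm(P[1]-P[3]))
```

```text
[[ 0.6025 -0.1152]
 [ 0.5665  0.0233]
 [ 0.4243 -0.0198]
 [ 0.4675 -0.1584]] [ 0.515193  -0.0675388] -0.491229028928929 -0.4988355018250632 0.20216623316948687 0.20691962366526243
```

Emit:
servo_tool:
  motion:
    - [0.7,0.8,0,0,0]
    - [0.7,0.9,0,0,0]
    - [0.7,0.9,0,0,0]
    - [0.7,0.9,0,0,0]
    - [0.7,0.5,0,0,0]
    - [0.7,0,0,0,0]
    - [0.7,0,0,0,0]
    - [0.7,0,0,0,0]

```text
t: 8.18
tcp_pos: [0.5574, -0.0882, 0.1631]
tcp_rot: [3.141, 0.002, -0.507]
contact_force: [0.0, 0.1, 0.6]
opening: 0.0603
grip_force: 0.0
```

Run:
```python
from h import *
im,p=wrist();cv2.imwrite("pics/j.png",im[:,:,::-1])
c,s=np.cos(-.504),np.sin(-.504)
x=.12;go(.5162+c*x,-.0659+s*x,.12,-.504)
for z,X in((.08,(.1,.14)),):
  for xx in X:
    print(proj(p,[[.5162+c*xx-s*y,-.0659+s*xx+c*y,z] for y in(-.007,.007)]).round(0).tolist())
```

```text
t 8.23 pos [ 0.5574 -0.0882  0.1634] yaw -0.507 tool units [2.93 0.01 1.73] turn -0.03 F [0.8 0.1 0.6] open 0.0601 grip 0.0
[[264.0, 131.0], [247.0, 131.0]]
[[264.0, 79.0], [246.0, 79.0]]
```

View pics/j.png

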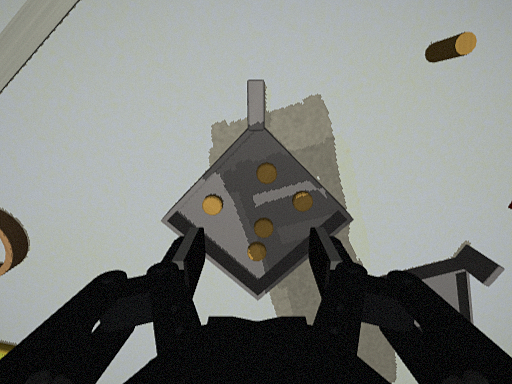

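The tab top, at (247–265, 80–130), agrees with the pose to within 1 px. I'm moving over it and down, then gripping.

Emit:
servo_tool:
  motion:
    - [0.6,0.9,0,0,0]
    - [0.6,0.9,0,0,0]
    - [0.6,0.8,0,0.3,0]
    - [0.6,0.33,0,0.7,0]
    - [0.6,0,0,0.9,0]
    - [0.6,0,0,0.9,0]
    - [0.6,0,0,0.8,0]
    - [0.6,0,0,0.6,0]

```text
t: 8.9
tcp_pos: [0.6211, -0.1236, 0.057]
tcp_rot: [3.141, 0.002, -0.507]
contact_force: [0.3, 0.3, -0.0]
opening: 0.0509
grip_force: 0.0
```

Run:
```python
from h import *
c,s=np.cos(-.502),np.sin(-.502)
x=.12;go(.5162+c*x,-.0659+s*x,.043,-.502)
a=np.radians([0,5,10,15,20,25,30,36]);P=np.c_[226*np.cos(a)-62*np.sin(a),226*np.sin(a)+62*np.cos(a)]
print(np.diff(P,axis=0).round(1)/25)
```

```text
t 8.9 pos [ 0.6211 -0.1236  0.057 ] yaw -0.507 tool units [ 0.01 -0.01  0.56] turn -0.05 F [ 0.3  0.3 -0. ] open 0.0509 grip 0.0
[[-0.252  0.78 ]
 [-0.316  0.752]
 [-0.38   0.724]
 [-0.444  0.688]
 [-0.5    0.644]
 [-0.556  0.6  ]
 [-0.732  0.652]]
```

Emit:
servo_tool:
  motion:
    - [0.6,0,0,0.4,0]
    - [0.6,0,0,0.15,0]
    - [0.4,0,0,0,0]
    - [0,0,0,0,0]
    - [0,0,0,0,0]
    - [0,0,0,0,0]
    - [0,0,0,0,0]
    - [0,0,0,0,0]

```text
t: 9.57
tcp_pos: [0.623, -0.1245, 0.0463]
tcp_rot: [-3.141, -0.002, -0.507]
contact_force: [-1.0, -0.5, 7.1]
opening: 0.0132
grip_force: 59.2
```

Emit:
servo_tool:
  motion:
    - [0,0,0,0,0]
    - [0,0,0,0,0]
    - [0,0,0,0,0]
    - [0,0,0,0,0]
    - [0,-0.06,0,-0.2,0]
    - [0,-0.06,0,-0.2,0]
    - [0,-0.06,0,-0.2,0]
    - [0,-0.07,0,-0.2,0]

```text
t: 10.23
tcp_pos: [0.6165, -0.1211, 0.0654]
tcp_rot: [3.142, 0.0, -0.508]
contact_force: [-0.9, -0.4, -3.9]
opening: 0.0134
grip_force: 58.6
```

Run:
```python
from h import *
go(0,0,0)
im=arm.get_image("scene");cv2.imwrite("pics/k.png",cv2.resize(im[100:260,150:300,::-1],None,fx=3,fy=3))
```

```text
t 10.23 pos [ 0.6165 -0.1211  0.0654] yaw -0.508 tool units [-23.91   7.75   2.63] turn None F [-0.9 -0.4 -3.9] open 0.0134 grip 58.6
```

View pics/k.png

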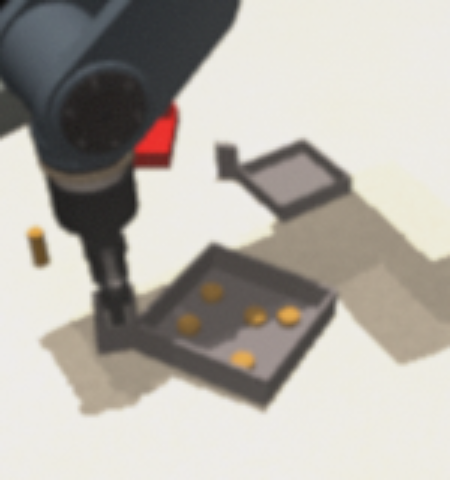

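```bash
cat >> h.py <<'E'
from scipy.optimize import minimize_scalar
def tilt(cams=("scene","top"),yaw=-.504):
    s=arm.read_state();g=s['tcp_pos']+[0,0,.019];yaw=s['tcp_rot'][2]
    def tf(th,X): return (np.asarray(X)-[.12,0,.065])@(Ro.from_euler('z',yaw)*Ro.from_euler('y',-th)).as_matrix().T+g
    for cam in cams:
        im=arm.get_image(cam);p=arm.camera_params(cam);best=None
        def mk(th):
            m=np.zeros((1536,2048),np.uint8);cv2.fillConvexPoly(m,cv2.convexHull(((proj(p,tf(th,tomodel()[0]))+.5)*4).astype(np.int32)),1);return m
        for r in arm.cut_out(cam,"tote"):
            M=cv2.resize(r['mask'].astype(np.uint8),None,fx=4,fy=4,interpolation=0)
            T=np.radians(np.arange(-4,50,1));I=[(M&(m:=mk(t))).sum()/(M|m).sum() for t in T];k=int(np.argmax(I))
            if best is None or I[k]>best[1]: best=(np.degrees(T[k]),I[k])
        th=np.radians(best[0]);print(cam,'tilt',best,'heel',tf(th,[[-.106,0,0]])[0].round(4))
        Ct=(Ro.from_euler('z',yaw)*Ro.from_euler('y',-th)).as_matrix()
        for c,st in [(c,st) for c,st in brass_small(im)]:
            d=p['R'].T@np.array([(c[0]-p['cx'])/p['fx'],(c[1]-p['cy'])/p['fy'],1]);o=-p['R'].T@p['t']
            ol=Ct.T@(o-g)+[.12,0,.065];dl=Ct.T@d;X=ol+dl*(.013-ol[2])/dl[2]
            if abs(X[0])+abs(X[1])<.13: print('   cap',X.round(3)[:2],st[4])
def brass_small(im):
    mm=cv2.inRange(cv2.cvtColor(im,cv2.COLOR_RGB2HSV),(10,110,70),(25,255,255));n,l,st,c=cv2.connectedComponentsWithStats(mm)
    return [(c[i],st[i]) for i in range(1,n) if st[i,4]>8]
E
python3 -c "
from h import *
tilt()"
```

```text
scene tilt (np.float64(-4.0), np.float64(0.0)) heel [ 0.4158 -0.0093  0.0363]
   cap [ 0.025 -0.036] 31
   cap [-0.008  0.014] 32
   cap [-0.037  0.026] 39
   cap [ 0.058 -0.001] 35
   cap [0.019 0.064] 27
top tilt (np.float64(3.0000000000000004), np.float64(0.024607098059470228)) heel [ 0.4225 -0.0131  0.0087]
```

```bash
sed -i 's/for r in arm.cut_out(cam,"tote"):/for r in arm.cut_out(cam,"tote")+arm.cut_out(cam,"tote_grip")+arm.cut_out(cam,"tote_corner"):/' h.py
python3 - <<'E'
from h import *
tilt()
s=arm.read_state();g=s['tcp_pos']+[0,0,.019];yaw=s['tcp_rot'][2]
K=np.array([(.047,-.012,.013),(.013,-.054,.013),(.009,.0515,.013),(-.021,-.009,.013),(-.053,0,.013)])
from scipy.spatial.distance import cdist
for cam in("scene","top"):
    im=arm.get_image(cam);p=arm.camera_params(cam);C=np.array([c for c,_ in brass_small(im)])
    for th in range(-2,10,2):
        X=(K-[.12,0,.065])@(Ro.from_euler('z',yaw)*Ro.from_euler('y',-np.radians(th))).as_matrix().T+g
        print(cam,th,cdist(proj(p,X),C).min(1).round(1))
E
```

```text
scene tilt (np.float64(5.0), np.float64(0.8115502275723133)) heel [ 4.252e-01 -1.460e-02 -3.000e-04]
   cap [ 0.013 -0.053] 33
   cap [-0.021 -0.008] 32
   cap [-0.053 -0.001] 40
   cap [ 0.047 -0.011] 37
   cap [0.007 0.049] 29
top tilt (np.float64(-2.0), np.float64(0.03878131202059754)) heel [ 0.4176 -0.0104  0.0271]
scene -2 [3.3 4.1 3.6 5.  5.6]
scene 0 [2.4 3.  2.4 3.6 3.9]
scene 2 [1.5 1.9 1.1 2.2 2.3]
scene 4 [0.6 0.8 0.1 0.8 0.6]
scene 6 [0.4 0.4 1.3 0.7 1.1]
scene 8 [1.3 1.6 2.6 2.2 2.8]
top -2 [ 81.8  79.1 103.7 100.  111.6]
top 0 [ 81.5  78.8 103.9  99.7 111.2]
top 2 [ 81.2  78.5 104.1  99.4 110.8]
top 4 [ 80.8  78.1 104.3  98.9 110.3]
top 6 [ 80.5  77.7 104.6  98.5 109.8]
top 8 [ 80.1  77.3 104.8  98.  109.2]
```

The scene fit gives a 5° tilt with the heel on the bench, so the tab pivots in the grip as hoped. I'm continuing along the arc.

Emit:
servo_tool:
  motion:
    - [0,-0.08,0,-0.19,0]
    - [0,-0.08,0,-0.19,0]
    - [0,-0.08,0,-0.19,0]
    - [0,-0.08,0,-0.18,0]
    - [0,-0.09,0,-0.18,0]
    - [0,-0.09,0,-0.18,0]
    - [0,-0.1,0,-0.18,0]
    - [0,-0.1,0,-0.18,0]

```text
t: 11.65
tcp_pos: [0.6013, -0.1126, 0.1023]
tcp_rot: [3.142, 0.0, -0.507]
contact_force: [-0.7, 0.5, -3.7]
opening: 0.0133
grip_force: 58.6
```

Emit:
servo_tool:
  motion:
    - [0,-0.11,0,-0.17,0]
    - [0,-0.11,0,-0.17,0]
    - [0,-0.11,0,-0.17,0]
    - [0,-0.11,0,-0.17,0]
    - [0,-0.12,0,-0.16,0]
    - [0,-0.12,0,-0.16,0]
    - [0,-0.13,0,-0.16,0]
    - [0,-0.13,0,-0.16,0]

```text
t: 12.32
tcp_pos: [0.5807, -0.1012, 0.1352]
tcp_rot: [3.142, 0.0, -0.507]
contact_force: [0.0, 0.9, -4.6]
opening: 0.0127
grip_force: 59.1
```

```bash
python3 -c "
from h import *
go(0,0,0);tilt(('scene',))"
```

```text
t 12.32 pos [ 0.5807 -0.1012  0.1352] yaw -0.507 tool units [-22.27   7.75   5.41] turn None F [ 0.   0.9 -4.6] open 0.0127 grip 59.1
scene tilt (np.float64(26.0), np.float64(0.8221089640511297)) heel [ 0.4281 -0.0163 -0.0033]
   cap [-0.06  -0.014] 150
```

Emit:
servo_tool:
  motion:
    - [0,-0.14,0,-0.16,0]
    - [0,-0.14,0,-0.16,0]
    - [0,-0.14,0,-0.16,0]
    - [0,-0.15,0,-0.15,0]
    - [0,-0.15,0,-0.15,0]
    - [0,-0.15,0,-0.15,0]
    - [0,-0.15,0,-0.14,0]
    - [0,-0.15,0,-0.14,0]

```text
t: 13.18
tcp_pos: [0.5551, -0.0869, 0.1654]
tcp_rot: [-3.142, -0.0, -0.507]
contact_force: [-0.6, -0.0, -5.8]
opening: 0.0131
grip_force: 59.6
```

Emit:
servo_tool:
  motion:
    - [0,0,0,0,0]
    - [0,0,0,0,0]
    - [0,0,0,0,0]
    - [0,0,0,0,0]
    - [0,0,0,0,0]
    - [0,0,0,0,0]
    - [0,0,0,0,0]
    - [0,0,0,0,0]

```text
t: 13.85
tcp_pos: [0.5555, -0.0871, 0.165]
tcp_rot: [-3.142, 0.0, -0.508]
contact_force: [0.1, -0.8, -2.9]
opening: 0.0132
grip_force: 59.8
```

```bash
cat > caps.py <<'E'
from h import *
go(0,0,0);tilt(('scene',))
s=arm.read_state();g=s['tcp_pos']+[0,0,.019];yaw=s['tcp_rot'][2];th=np.radians(35)
im=arm.get_image("scene");p=arm.camera_params("scene");Ct=(Ro.from_euler('z',yaw)*Ro.from_euler('y',-th)).as_matrix()
# rectified floor plane at 1 mm/px: x down from +100 to -110, y -100..100
q=np.array([[.1,.1],[.1,-.1],[-.1,.1],[-.1,-.1]]);W=(np.c_[q,[.015]*4]-[.12,0,.065])@Ct.T+g
H=cv2.getPerspectiveTransform(proj(p,W).astype(np.float32),np.float32([[0,0],[200,0],[0,200],[200,200]]))
r=cv2.warpPerspective(im,H,(200,220));m=cv2.inRange(cv2.cvtColor(r,cv2.COLOR_RGB2HSV),(8,100,60),(28,255,255))
print('area caps',m.sum()/255/452)
for i in range(0,216,6): 
    t=''.join('#' if m[i:i+6,j:j+4].mean()>127 else '.' for j in range(40,160,4))
    if '#' in t: print(100-i,t)
E
python3 caps.py
```

```text
t 13.85 pos [ 0.5555 -0.0871  0.165 ] yaw -0.508 tool units [-21.11   7.76   6.6 ] turn None F [ 0.1 -0.8 -2.9] open 0.0132 grip 59.8
scene tilt (np.float64(37.0), np.float64(0.7746586198488173)) heel [ 0.432  -0.0184 -0.0039]
   cap [-0.061 -0.012] 138
area caps 6.734513274336283
-20 ..........##.......#..........
-26 .........######..######.......
-32 .........###############......
-38 .....####################.....
-44 .....####################.....
-50 ......###############.........
-56 .......##############.........
-62 .........###########..........
-68 ..........########............
-74 ............######............
-80 .............####.............
```

```bash
cat > fit.py <<'E'
from h import *
from scipy.optimize import differential_evolution
s=arm.read_state();g=s['tcp_pos']+[0,0,.019];yaw=s['tcp_rot'][2]
im=arm.get_image("scene");p=arm.camera_params("scene")
M=cv2.inRange(cv2.cvtColor(im,cv2.COLOR_RGB2HSV),(8,100,60),(28,255,255));n,l,st,c=cv2.connectedComponentsWithStats(M)
a=np.arange(0,2*np.pi,.3);ring=np.array([[.012*np.cos(t),.012*np.sin(t),z] for t in a for z in(.005,.015)])
for th in (35,37):
    Ct=(Ro.from_euler('z',yaw)*Ro.from_euler('y',-np.radians(th))).as_matrix()
    tf=lambda X:(np.asarray(X)-[.12,0,.065])@Ct.T+g
    o=Ct.T@(-p['R'].T@p['t']-g)+[.12,0,.065];e=o-[-.07,0,.01];print('view dir tote frame',(e/np.linalg.norm(e)).round(2))
    u0,v0=proj(p,tf([[-.06,0,.01]]))[0];S=6;x0,y0=int(u0)-40,int(v0)-40
    k=[i for i in range(1,n) if st[i,4]>8 and np.hypot(*(c[i]-[u0,v0]))<35];print('blobs',[st[i,4] for i in k])
    B=cv2.resize(np.isin(l,k)[y0:y0+80,x0:x0+80].astype(np.uint8),None,fx=S,fy=S,interpolation=0)
    def rend(P):
        m=np.zeros_like(B)
        for q in P: cv2.fillConvexPoly(m,cv2.convexHull(((proj(p,tf(ring+[*q,0]))-[x0,y0]+.5)*S).astype(np.int32)),1)
        return m
    def cost(v):
        P=v.reshape(5,2);m=rend(P);pen=0
        for i in range(5):
            pen+=max(0,abs(P[i,0])+abs(P[i,1])-.082)
            for j in range(i): pen+=max(0,.024-np.hypot(*(P[i]-P[j])))
        return 1-(m&B).sum()/(m|B).sum()+20*pen
    for nm,h in dict(two=[(-82,0),(-65,17),(-65,-17),(-48,34),(-48,-34)],mid=[(-82,0),(-65,17),(-65,-17),(-48,0),(-48,34)],mid2=[(-82,0),(-65,17),(-65,-17),(-48,0),(-48,-34)],).items():
        print(nm,round(cost(np.array(h).ravel()/1000.),3))
    r=differential_evolution(cost,[(-.085,-.02),(-.05,.05)]*5,maxiter=250,popsize=8,seed=1);print(th,r.fun,sorted((r.x.reshape(5,2)*1000).round(0).tolist()))
E
python3 fit.py
```

```text
view dir tote frame [0.57 0.7  0.44]
blobs [np.int32(147)]
two 0.503
mid 0.513
mid2 0.32
35 0.23943254198031272 [[-79.0, -2.0], [-59.0, 12.0], [-58.0, -13.0], [-43.0, -32.0], [-38.0, 0.0]]
view dir tote frame [0.58 0.7  0.42]
blobs [np.int32(147)]
two 0.469
mid 0.579
mid2 0.378
37 0.35802980132450335 [[-81.0, -1.0], [-64.0, -18.0], [-58.0, 7.0], [-47.0, -35.0], [-41.0, -10.0]]
```

Emit:
servo_tool:
  motion:
    - [0,0,0,0,0]
    - [0,0,0,0,0]
    - [0,0,0,0,0]
    - [0,0,0,0,0]
    - [0,0,0,0,0]
    - [0,0,0,0,0]
    - [0,0,0,0,0]
    - [0,0,0,0,0]

```text
t: 14.82
tcp_pos: [0.5555, -0.0871, 0.165]
tcp_rot: [-3.142, 0.0, -0.507]
contact_force: [0.5, -0.5, -3.3]
opening: 0.0133
grip_force: 59.8
```

```bash
python3 caps.py
```

```text
t 14.82 pos [ 0.5555 -0.0871  0.165 ] yaw -0.507 tool units [-21.11   7.75   6.6 ] turn None F [ 0.5 -0.5 -3.3] open 0.0133 grip 59.8
scene tilt (np.float64(37.0), np.float64(0.7988835244417622)) heel [ 0.4319 -0.0184 -0.0039]
   cap [-0.061 -0.012] 138
area caps 6.769911504424779
-20 ..........##......##..........
-26 .........######..######.......
-32 .........###############......
-38 ......###################.....
-44 .....####################.....
-50 ......###############.........
-56 .......##############.........
-62 .........###########..........
-68 ..........########............
-74 ............######............
-80 .............####.............
```

Nothing has moved since the last check: the tote is steady at about 35° and the caps are gathered in one cluster in the corner.

```bash
python3 -c "
from rig import arm
print(arm.finish_job())"
```

```text
the job is handed in; nothing more can be done
None
```

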